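Stand the knocked-over readout up and back in its row

ROBOT

A 7-joint arm with a two-finger parallel gripper is mounted at the origin on the work surface. World frame = base frame: x ahead of the robot, y to its left, z up, the work surface at z = 0. Lengths are in m, angles in rad, forces in N, time in s.
With the tool pointing down it reaches from about 0.35 to 0.9 m from the base axis. Payload 8.1 kg.
Tool frame: the origin (TCP) lies at the centre of the arm's flange, where the gripper is bolted on; the fingertips stand 178 mm ahead of it and the grasp point (between the pads) lies 159 mm ahead of it; z points along the fingers, y is the line along which they close (so a half turn about z gives the same grasp; the last joint's range is limited). The gripper opens to 92 mm and grips with 3 to 60 N. Pads are 19 mm wide; open, the fingers measure 130 mm over their backs; the gripper's body (75 mm by 190 mm) begins 47 mm behind the grasp point.
Start: joints at [-0.103, 0.434, 0.025, 1.573, -0.012, 1.134, -0.075], TCP at [0.625, -0, 0.405] pointing down, gripper open.
Joint ranges: [-2.62, 2.62], [-0.44, 2.09], [-1.27, 1.32], [0.08, 2.57], [-1.32, 4.46], [0.12, 2], [-2.74, 2.74]. Speed limits (rad/s): [2.22, 2.22, 3.01, 3.01, 3.14, 3.14, 3.14].

INTERFACE

Orientations are given as a rotation vector (axis times angle).
In Python, from cell import arm gives the robot as it stands. The module is installed in compiled form; this text tells all that it offers.
- The arm moves only by the shell command python3 -m inch 'ROWS' [FORCE]. ROWS is text: rows parted by semicolons, each of 5 numbers parted by spaces: the shift along the tool's x, y, z in m, then the turn about the tool's z in rad, then the finger opening in m, from 0 to 0.0918. In form: x y z roll fingers; .... A call has 1 to 5 rows; each row is the pose to reach, as a shift and turn from the pose commanded when the call began, along the tool's axes at that moment; what a row does not reach only later rows make up. A row lasts 1/10 s, in which the tool goes at most 50 mm and 8.59 degrees, less where a joint would pass 70% of its speed; a pose out of reach is approached as far as the arm can. A call with a gripper value outside its range is refused whole. The fingers move at their own pace and stop on an object; FORCE is the grip in N (left out, the last holds). Time passes only in rows, so rows that repeat a pose let the fingers close. It gives the time, the measured TCP pose, the force, the opening and the grip force at its end, in the units of the state.
- arm.observe(): the state, without advancing time (a new reading comes with each control period).
- arm.get_image(name): name is "scene" or "side" or "wrist"; returns the picture (400x640x3 uint8, red, green, blue); there is no depth.
- arm.get_calibration(name): a dict with "intrinsics" (3x3 intrinsics, pixels), "pose" (4x4, takes a point from camera to world coordinates). Camera axes: x right, y up, looking along -z (the intrinsics and any distortion apply to the point x, -y, -z); pixel columns grow to the right and rows downward; lengths in m; the calibration is good to about 2 mm. A picture is of the moment at which its call begins: read the wrist's pose just before it. get_calibration takes no time and is no camera call; for the wrist camera it gives the pose at the moment of the call.
- arm.sign_off(): hands the job in; it is judged then, once.
Trained networks look in the newest picture that a camera, given by its name, has taken for a name from the list of things; names that differ only in an ending like _2 or _b are one class to them, and where a whole thing is asked for, a point or a joint stands for the part that bears it (a point fixed in the world has none). Each returns a list of dicts, best first, with "conf" (0 to 1); they miss things now and then, are a little off and sometimes report something else, mostly with a low value. They report only what shows in the picture. A call takes as long as a camera call. They do not tell look-alikes from the thing itself.
- arm.look_for(camera, query): "point" ([row, column] in pixels, amid what is visible of it).
- arm.silhouettes(camera, query): "region" (400x640 bool, what is visible of it) and "point" ([row, column] in pixels, amid what is visible of it).
- arm.place_of(camera, query): "point" ([row, column] in pixels: a listed point, or the origin of a listed thing).
The state is a dict: "clock": time; "joints": joint angles; "dq": joint speeds; "joint_efforts": joint torques, N m; "position": TCP position; "ee_rot": TCP orientation; "force": force on the tool from outside, world axes, zero at the start; "ft_torque": the same for the moment, N m; "width": opening from 0.0 (shut) to 1.0 (fully open); "gripper_force": force on a finger pad.
Only numpy, scipy, OpenCV 4.12 (cv2) and the standard library are available. Lean on these libraries where they do the work, as an engineer would, in place of code of your own. Each camera call takes 0.05 s, during which the arm holds its last target. There are 200 camera calls.

TASK

One of the three readouts has been knocked onto its back. Tip it up onto its foot by pushing on the raised foot plate, without picking it up, then push it back along the table into the gap between its two neighbours until it stands flush and square against the rail, screen towards the robot. Push only: do not grip, lift or carry it, and leave the other two readouts and everything else on the bench where they are.

Things in the scene. Friction and masses are not known exactly. Their poses are not given: they have to be found in the camera images.
- readout: the readout lying on its back, 0.6 kg: white housing 110 mm wide, 26 thick, 108 tall on the rear of a steel foot plate (110 wide, 90 heel to toe, 10 thick), backs flush. Origin: middle of the heel edge, on the table lying or standing. x: foot to head (foot x 0-10, head x 118 mm); z: heel to toe (housing front z 26, toe z 90). Lying: z up, x roughly towards the rail. Standing: x up, z to the robot side.
- toe (a point): middle of the toe edge of the lying readout's foot plate, on the plate's underside. While it lies, the plate is a wall on edge, 90 mm high, on the robot's side. Pushing 2 to 4 N near the toe, from the screen side towards the robot, rocks it about its heel; past about 45 degrees it drops onto its foot by itself. Standing, the toe is the front edge.
- head (a point): middle of the readout's top rear edge: 118 mm from the heel edge, near table height while it lies, 118 mm high when it stands. The screen and four buttons are on the housing's front.
- rail: fixed aluminium rail behind the row, 560 x 40 x 40 mm high, black end blocks. Origin: middle of the lower edge of its front face, on the table, midway between the two neighbours; x square to the front face, away from the robot (the readouts are at negative x), y along the rail to the left, z up. The neighbours are centred 165 mm to either side; the gap between them is 220 mm.
- left_readout: upright readout, the left-hand neighbour (+y side), the same make as readout, loose, upright, back to the rail, toe towards the robot. Origin: middle of its heel edge on the table; here x points to the rear, z up. Leave it alone.
- right_readout: upright readout, the right-hand neighbour (-y side), the same make as readout, loose, upright, back to the rail, toe towards the robot. Origin: middle of its heel edge on the table; here x points to the rear, z up. Leave it alone.
- bulb: orange squeeze bulb standing on its base, 54 mm wide, 78 mm tall with its nozzle; origin under its centre. Leave it alone.
- jar: small glass jar with a cap, 44 mm across, 60 mm tall; origin under its centre. Leave it alone.
- gauge: round dial gauge lying face up, 60 mm across, 26 mm high, with a brass stub reaching 63 mm from its centre along -x; origin under its centre. Leave it alone.
- wrench: steel wrench lying flat, 160 mm long; origin under its middle. Leave it alone.
- mouse: black computer mouse, 100 x 58 mm, 29 mm high; origin under its centre. Leave it alone.
Mind the look-alikes: they are no part of the job. What is shaped like the readout but pink is not meant.

How it is judged:
On the way, in this order (a step that is already met when the one before it is completed fails the run):
1. the readout stands upright on its foot, still out in front of the rail (angle between readout's own x axis and vertical below 0.1 rad and x of readout in the frame of rail below -0.02 m), for 0.2 s.
2. it is back against the rail between its neighbours (angle between readout's own x axis and vertical below 0.1 rad and x of readout in the frame of rail between -0.008 and 0.006 m and y of readout in the frame of rail between -0.055 and 0.055 m and height (world z) of readout below 0.006 m and angle between the z axis of readout and the x axis of rail, either way round below 0.1 rad), for 0.2 s.
At the end, for the whole second after the job is handed in: The readout stands on its foot (within 6 degrees of upright), at rest, its heel within 8 mm of the rail's front face and square to it within 6 degrees, screen towards the robot, within 55 mm of the middle of the gap (all of step 2 and linear speed of readout below 0.01 m/s); the robot touches nothing.
It fails at once if the readout is lifted: its heel edge leaves the table by more than 25 mm (height (world z) of readout above 0.025 m).
It fails at once if a neighbouring readout is moved by more than 15 mm or tipped (distance of any of left_readout, right_readout from where it was at the start of the episode above 0.015 m or angle between any of left_readout, right_readout's own z axis and vertical above 0.35 rad).
It fails at once if the bulb, jar, gauge, wrench or mouse is moved by more than 15 mm or tipped (distance of any of bulb, jar, gauge, wrench, mouse from where it was at the start of the episode above 0.015 m or angle between any of bulb, jar, gauge, wrench, mouse's own z axis and vertical above 0.35 rad).
It also fails if it takes over 54 s, if anything falls off the work surface, if the arm or the gripper's body presses on something with over 40 N, if the wrist force passes 120 N, or if a joint passes its speed limit or range.

## Working session

There is one attempt and no reset: what is moved stays moved. The work goes in short steps, Python scripts to look and compute and a shell command to move; the robot and the scene stay as the last step left them, time stands still between calls to the robot, and variables do not carry over. Pictures are saved under pics/ and viewed, at most 10 in all, crops included, and the job is handed in when it is done.

```bash
mkdir -p pics; cat > h.py <<'E'
import numpy as np, cv2
from cell import arm
def ray(cam,p,cal=None):
    c=cal or arm.get_calibration(cam); K=np.array(c["intrinsics"]); T=np.array(c["pose"])
    d=np.linalg.inv(K)@[p[1],p[0],1]; d=T[:3,:3]@[d[0],-d[1],-d[2]]
    return T[:3,3],d
def onz(cam,p,z=0):
    o,d=ray(cam,p); return o+d*(z-o[2])/d[2]
def proj(cam,P):
    c=arm.get_calibration(cam); K=np.array(c["intrinsics"]); T=np.array(c["pose"])
    q=T[:3,:3].T@(np.array(P)-T[:3,3]); u=K@[q[0],-q[1],-q[2]]; return (u[:2]/u[2])[::-1]
def save(cam,n,crop=None,s=1):
    im=arm.get_image(cam)[:,:,::-1]
    if crop: im=im[crop[0]:crop[1],crop[2]:crop[3]]
    if s!=1: im=cv2.resize(im,None,fx=s,fy=s,interpolation=cv2.INTER_CUBIC)
    cv2.imwrite(f"pics/{n}.png",im); return im
E
python3 - <<'E'
from h import *
a=save("scene","a"); b=save("side","b")
cv2.imwrite("pics/ab.png",cv2.resize(np.vstack([a,b]),None,fx=.75,fy=.75))
np.set_printoptions(precision=3,suppress=True)
for cam in("scene","side"):
    print(cam,np.array(arm.get_calibration(cam)["pose"]))
    for q in("readout","toe","head","rail","left_readout","right_readout","bulb","jar","gauge","wrench","mouse"):
        for r in arm.place_of(cam,q)[:3]:
            print(q,round(r["conf"],2),np.round(r["point"]),onz(cam,r["point"],.09 if q=="toe" else 0))
s=arm.observe();print(s["position"],s["ee_rot"],s["force"],s["clock"])
E
```

```text
scene [[ 0.149 -0.725  0.672  1.198]
 [ 0.989  0.106 -0.105 -0.032]
 [ 0.005  0.68   0.733  0.853]
 [ 0.     0.     0.     1.   ]]
readout 0.89 [169. 344.] [0.272 0.176 0.   ]
readout 0.77 [264. 181.] [ 0.591 -0.341 -0.   ]
readout 0.61 [234. 318.] [0.543 0.05  0.   ]
toe 0.88 [247. 174.] [ 0.599 -0.332  0.09 ]
toe 0.57 [213. 317.] [0.538 0.048 0.09 ]
toe 0.56 [151. 341.] [0.278 0.162 0.09 ]
head 0.73 [239. 218.] [ 0.518 -0.243  0.   ]
head 0.66 [269. 316.] [0.661 0.029 0.   ]
head 0.63 [192. 337.] [0.38  0.135 0.   ]
rail 0.73 [170. 382.] [0.298 0.309 0.   ]
rail 0.61 [284. 330.] [0.714 0.057 0.   ]
left_readout 0.67 [277. 389.] [0.715 0.218 0.   ]
right_readout 0.86 [287. 262.] [ 0.695 -0.121 -0.   ]
right_readout 0.42 [185. 199.] [ 0.28  -0.317  0.   ]
bulb 0.65 [205. 385.] [ 0.459  0.278 -0.   ]
jar 0.85 [217. 253.] [ 0.447 -0.14   0.   ]
gauge 0.73 [172. 383.] [ 0.305  0.31  -0.   ]
wrench 0.69 [188. 196.] [ 0.291 -0.327  0.   ]
wrench 0.24 [214. 316.] [0.465 0.052 0.   ]
mouse 0.9 [188. 437.] [0.41  0.469 0.   ]
mouse 0.44 [236. 319.] [0.549 0.052 0.   ]
side [[-0.739  0.514 -0
[... 368 characters left out ...]
 ]
head 0.71 [184. 292.] [0.661 0.028 0.   ]
head 0.68 [253. 337.] [0.38  0.135 0.   ]
rail 0.81 [183. 278.] [0.699 0.058 0.   ]
left_readout 0.88 [206. 236.] [0.72  0.215 0.   ]
left_readout 0.5 [185. 314.] [ 0.606 -0.014  0.   ]
right_readout 0.58 [160. 315.] [ 0.68  -0.104  0.   ]
bulb 0.62 [267. 277.] [0.47  0.282 0.   ]
bulb 0.27 [187. 292.] [0.652 0.037 0.   ]
jar 0.65 [184. 278.] [0.694 0.059 0.   ]
jar 0.62 [192. 378.] [ 0.436 -0.135  0.   ]
jar 0.35 [188. 318.] [ 0.585 -0.014  0.   ]
gauge 0.56 [308. 313.] [0.315 0.305 0.   ]
wrench 0.63 [186. 456.] [ 0.265 -0.329 -0.   ]
mouse 0.95 [332. 238.] [0.407 0.477 0.   ]
[ 0.625 -0.     0.405] [2.221 2.221 0.   ] [ 0.327 -0.106 -0.207] 1.2
```

View pics/ab.png

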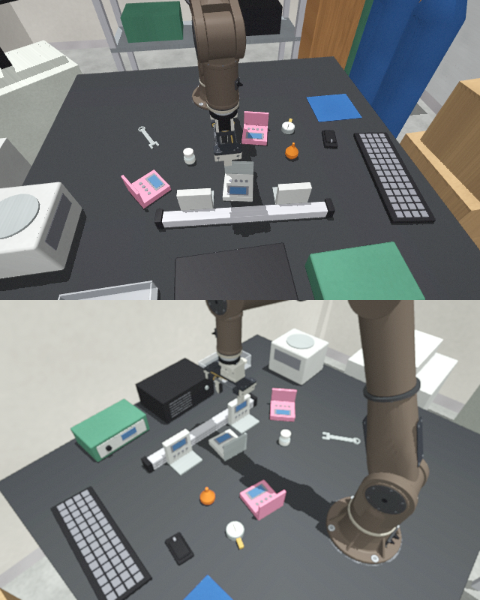

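The pictures show three look-alikes of the readout shape: pink lying at scene (264,181), pink at scene (169,344), and white lying at scene (234,318). I choose the white one, between the upright neighbours at (277,389) and (287,262). I'll turn the gripper so the fingers lie side by side, then look close.

```bash
python3 -m inch '0.01 0 0 0.148 0.06; 0.02 0 0 0.296 0.06; 0.03 0 0 0.444 0.06; 0.04 0 0 0.592 0.06; 0.04 0 0 0.74 0.06' >/dev/null
python3 -m inch '0 0 0 0.148 0.06; 0 0 0 0.296 0.06; 0 0 0 0.444 0.06; 0 0 0 0.592 0.06; 0 0 0 0.74 0.06' >/dev/null
python3 -m inch '0 0 0 0.12 0.06; 0 0 0 0.25 0.06; 0 0 0 0.25 0.06'
python3 - <<'E'
from h import *
np.set_printoptions(precision=3,suppress=True)
w=save("wrist","w1"); s=save("scene","s1",(170,320,220,420),3.2)
cv2.imwrite("pics/w1s.png",np.vstack([w[:, :][50:350],cv2.resize(s,(640,480))[80:380]]))
for cam in("wrist","scene","side"):
    for q in("readout","toe","head","left_readout","right_readout","rail"):
        for r in arm.place_of(cam,q)[:2]:
            print(cam,q,round(r["conf"],2),np.round(r["point"]),onz(cam,r["point"],.09 if q=="toe" else 0))
E
```

```text
clock: 2.5
position: [0.625, 0.0402, 0.4047]
ee_rot: [3.131, -0.253, 0.0]
force: [1.0, 0.4, -0.7]
width: 0.655
gripper_force: 0.0
wrist readout 0.87 [233. 318.] [0.543 0.05  0.   ]
wrist toe 0.91 [268. 321.] [0.544 0.047 0.09 ]
wrist head 0.88 [204. 561.] [ 0.535 -0.241  0.   ]
wrist head 0.68 [133. 319.] [0.662 0.03  0.   ]
wrist left_readout 0.64 [111. 142.] [0.717 0.218 0.   ]
wrist right_readout 0.78 [ 82. 448.] [ 0.694 -0.115  0.   ]
wrist rail 0.89 [ 93. 294.] [0.709 0.05  0.   ]
scene readout 0.92 [236. 317.] [ 0.551  0.044 -0.   ]
scene readout 0.56 [265. 181.] [ 0.595 -0.339  0.   ]
scene toe 0.81 [152. 344.] [0.285 0.172 0.09 ]
scene toe 0.76 [244. 173.] [ 0.591 -0.335  0.09 ]
scene head 0.84 [241. 218.] [ 0.527 -0.244  0.   ]
scene head 0.66 [271. 314.] [0.667 0.022 0.   ]
scene left_readout 0.71 [176. 384.] [ 0.325  0.307 -0.   ]
scene left_readout 0.59 [276. 390.] [0.715 0.222 0.   ]
scene right_readout 0.78 [290. 263.] [ 0.705 -0.118  0.   ]
scene rail 0.84 [281. 329.] [0.704 0.057 0.   ]
side readout 0.97 [140. 372.] [ 0.601 -0.323 -0.   ]
side readout 0.63 [205. 316.] [0.542 0.044 0.   ]
side toe 0.81 [189. 316.] [0.533 0.054 0.09 ]
side toe 0.74 [264. 365.] [0.27  0.163 0.09 ]
side head 0.93 [161. 378.] [ 0.521 -0.25   0.   ]
side head 0.71 [184. 292.] [0.661 0.028 0.   ]
side left_readout 0.88 [206. 236.] [0.72  0.215 0.   ]
side left_readout 0.5 [185. 314.] [ 0.606 -0.014  0.   ]
side right_readout 0.58 [160. 315.] [ 0.68  -0.104  0.   ]
side rail 0.81 [183. 278.] [0.699 0.058 0.   ]
```

View pics/w1s.png

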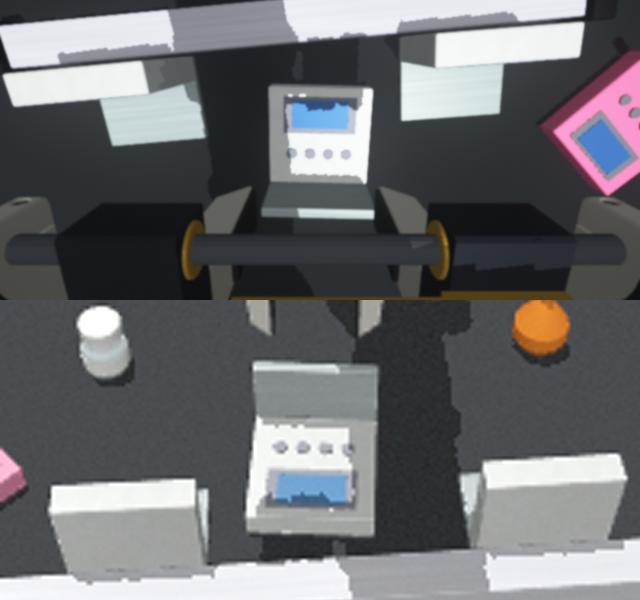

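White readout confirmed: the wrist picture has the foot plate toe at about (268,321) and the screen beyond it. The nearest pink one is off to the right. Descending behind the plate.

```bash
python3 -m inch '-0.03 0.006 0.045 0 0.06; -0.03 0.006 0.09 0 0.06; -0.03 0.006 0.135 0 0.06; -0.03 0.006 0.16 0 0.06; -0.03 0.006 0.16 0 0.06'
python3 -m inch '-0.01 0 0 0 0.06; -0.02 0 0 0 0.06; -0.025 0 0 0 0.06;-0.03 0 0 0 0.06;-0.03 0 0 0 0.06'
python3 - <<'E'
from h import *
save("side","s2",(130,280,230,400),3.2)
E
```

```text
clock: 4.0
position: [0.5929, 0.0389, 0.2413]
ee_rot: [3.13, -0.25, -0.01]
force: [0.5, 0.4, -0.3]
width: 0.654
gripper_force: 0.0
clock: 4.5
position: [0.5649, 0.0438, 0.2459]
ee_rot: [-3.131, 0.25, -0.004]
force: [2.5, -0.9, 1.6]
width: 0.653
gripper_force: 1.1
```

View pics/s2.png

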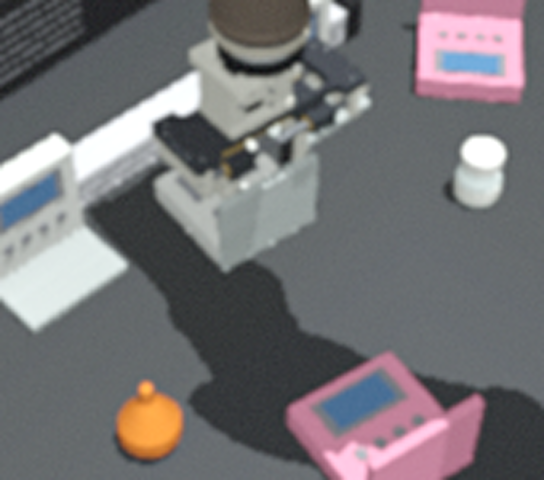

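In contact with the plate; it stands at about (215,270) in the crop. I keep pulling towards the robot.

```bash
python3 -m inch '-0.008 0 0 0 0.06; -0.016 0 0 0 0.06; -0.024 0 0 0 0.06;-0.032 0 0 0 0.06;-0.04 0 0 0 0.06'
python3 - <<'E'
from h import *
save("side","s3",(130,280,230,400),3.2)
E
```

```text
clock: 5.05
position: [0.5242, 0.0499, 0.2444]
ee_rot: [3.131, -0.25, -0.002]
force: [0.6, 0.2, -0.2]
width: 0.652
gripper_force: 0.2
```

View pics/s3.png

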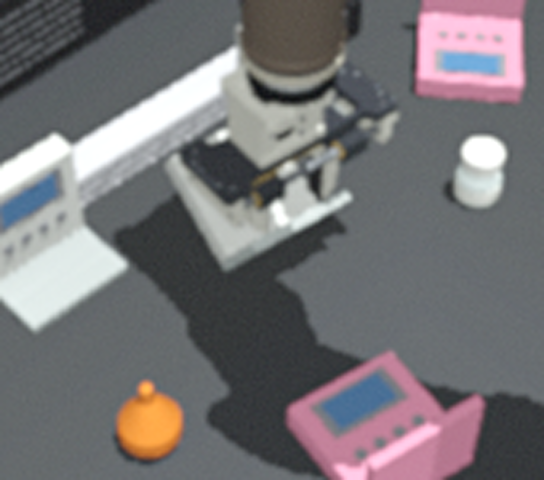

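It is tilting, at about 40°. Continue, rising a little.

```bash
python3 -m inch '-0.008 0 0 0 0.06; -0.016 0 -0.002 0 0.06; -0.024 0 -0.004 0 0.06;-0.03 0 -0.006 0 0.06;-0.03 0 -0.006 0 0.06'
python3 - <<'E'
from h import *
save("side","s4",(130,280,230,400),3.2)
E
```

```text
clock: 5.6
position: [0.4949, 0.0549, 0.251]
ee_rot: [-3.131, 0.249, 0.001]
force: [0.0, 0.2, 1.3]
width: 0.653
gripper_force: 0.0
```

View pics/s4.png

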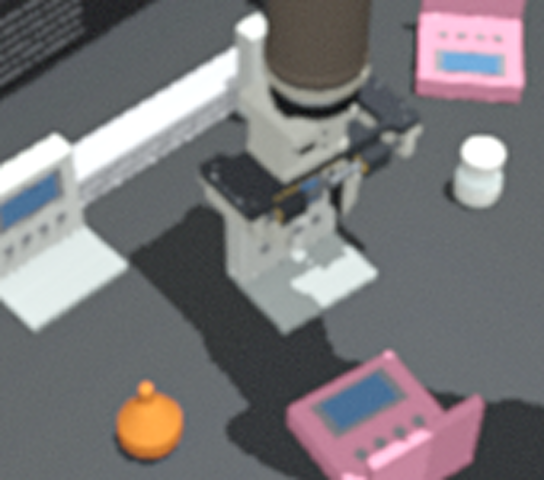

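It stands on its foot, toe edge running about (285,330) to (375,270) in the crop. Back off past the toe and measure.

```bash
python3 -m inch '-0.02 0 -0.01 -0.02 0.06; -0.05 0 -0.02 -0.05 0.06; -0.075 0 -0.02 -0.07 0.06;-0.095 0 -0.02 -0.09 0.06;-0.095 0 -0.02 -0.09 0.06'
python3 - <<'E'
from h import *
np.set_printoptions(precision=3,suppress=True)
w=save("wrist","w5"); s=save("scene","s5")
cv2.imwrite("pics/w5s.png",np.vstack([w,s[150:320]])); arm.get_image("side")
for cam in("wrist","scene","side"):
    for q in("readout","toe","head","left_readout","right_readout","rail"):
        for r in arm.place_of(cam,q)[:2]:
            print(cam,q,round(r["conf"],2),np.round(r["point"]),onz(cam,r["point"],.118 if q=="head" else 0))
E
```

```text
clock: 6.15
position: [0.3998, 0.0699, 0.2706]
ee_rot: [-3.14, 0.106, 0.003]
force: [-0.0, 0.3, 0.1]
width: 0.655
gripper_force: 0.0
wrist readout 0.94 [348. 217.] [0.273 0.167 0.   ]
wrist toe 0.73 [127. 316.] [0.46  0.066 0.   ]
wrist head 0.91 [223. 227.] [0.433 0.105 0.118]
scene readout 0.59 [263. 180.] [ 0.588 -0.344  0.   ]
scene readout 0.58 [232. 317.] [0.535 0.046 0.   ]
scene toe 0.83 [149. 341.] [ 0.162  0.188 -0.   ]
scene toe 0.65 [247. 170.] [ 0.529 -0.377 -0.   ]
scene head 0.89 [210. 315.] [0.55  0.042 0.118]
scene head 0.7 [193. 338.] [0.495 0.114 0.118]
scene left_readout 0.8 [281. 389.] [0.728 0.215 0.   ]
scene right_readout 0.71 [287. 264.] [ 0.698 -0.117  0.   ]
side readout 0.78 [140. 376.] [ 0.593 -0.336 -0.   ]
side readout 0.65 [206. 316.] [0.54  0.045 0.   ]
side toe 0.87 [263. 363.] [0.303 0.111 0.   ]
side toe 0.8 [117. 378.] [ 0.668 -0.447 -0.   ]
side head 0.91 [160. 377.] [ 0.462 -0.142  0.118]
side head 0.9 [251. 338.] [0.335 0.192 0.118]
side left_readout 0.8 [207. 238.] [0.713 0.214 0.   ]
side right_readout 0.74 [156. 315.] [ 0.696 -0.12   0.   ]
side rail 0.68 [267. 277.] [0.469 0.281 0.   ]
side rail 0.59 [184. 277.] [0.695 0.063 0.   ]
```

View pics/w5s.png

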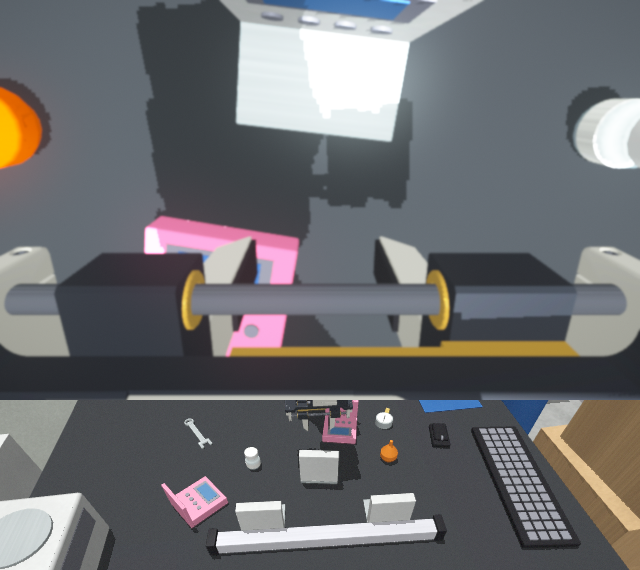

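Standing, toe edge at wrist (125,237)–(141,393). The pink look-alike's edge is at (228,145)–(240,300), so I check the clearance and the rail yaw.

```bash
python3 - <<'E'
from h import *
np.set_printoptions(precision=4,suppress=True)
print("toe edge",onz("wrist",(125,237),.01),onz("wrist",(141,393),.01))
print("pink",onz("wrist",(218,162),.026),onz("wrist",(238,299),.026),onz("wrist",(252,297),0))
s=cv2.imread("pics/s5.png"); g=cv2.cvtColor(s,cv2.COLOR_BGR2GRAY)
# rail front top edge (upper image edge): dark->bright going down, columns free of readouts
P=[]
for c in list(range(290,362))+list(range(420,430)):
    col=g[255:310,c].astype(int); d=np.where(np.diff(col)>25)[0]
    if len(d): P.append(onz("scene",(255+d[0]+.5,c),.04))
P=np.array(P); k=np.polyfit(P[:,1],P[:,0],1); r=P[:,0]-np.polyval(k,P[:,1])
m=abs(r)<.004; k=np.polyfit(P[m,1],P[m,0],1); print(k,len(P),m.sum(),"x at y=.05",np.polyval(k,.05))
E
```

```text
toe edge [0.4646 0.1204 0.01  ] [0.4459 0.0122 0.01  ]
pink [0.4056 0.1781 0.026 ] [0.3836 0.0832 0.026 ] [0.3604 0.0879 0.    ]
[0.076  0.7042] 82 82 x at y=.05 0.7080188338287678
```

```bash
python3 -m inch '0.015 0.001 0 0.01 0.06; 0.03 0.001 0.03 0.01 0.06; 0.03 0.001 0.06 0.01 0.06;0.03 0.001 0.087 0.01 0.06;0.03 0.001 0.087 0.01 0.06'
python3 -m inch '0 0 0 0 0.06;0 0 0 0 0.06'
```

```text
clock: 7.7
position: [0.4307, 0.0663, 0.1814]
ee_rot: [3.137, -0.125, -0.008]
force: [0.5, 0.0, 0.2]
width: 0.656
gripper_force: 0.0
clock: 7.9
position: [0.4322, 0.0667, 0.1849]
ee_rot: [-3.139, 0.125, -0.002]
force: [-0.5, -0.3, 0.2]
width: 0.656
gripper_force: 0.0
```

```bash
python3 -m inch '0.008 0 0.001 0 0.06;0.015 0 0.001 0 0.06;0.02 0 0.001 0 0.06;0.025 0 0.001 0 0.06;0.03 0 0.001 0 0.06'
python3 -m inch '0.006 0 0 0 0.06;0.012 0 0 0 0.06;0.018 0 0 0 0.06;0.024 0 0 0 0.06;0.03 0 0 0 0.06'
python3 -m inch '0.006 0 0 0 0.06;0.012 0 0 0 0.06;0.018 0 0 0 0.06;0.024 0 0 0 0.06;0.03 0 0 0 0.06'
python3 - <<'E'
from h import *
w=save("wrist","w6"); s=save("scene","s6")
cv2.imwrite("pics/w6s.png",np.vstack([w,s[150:320]]))
E
```

```text
clock: 8.4
position: [0.461, 0.0642, 0.1832]
ee_rot: [-3.139, 0.124, 0.004]
force: [-7.6, -0.4, 4.7]
width: 0.655
gripper_force: 3.3
clock: 8.9
position: [0.4911, 0.062, 0.1832]
ee_rot: [-3.139, 0.124, 0.004]
force: [-5.6, -0.1, 3.4]
width: 0.653
gripper_force: 2.9
clock: 9.4
position: [0.5211, 0.0597, 0.1832]
ee_rot: [-3.139, 0.124, 0.004]
force: [-5.7, 0.1, 2.1]
width: 0.653
gripper_force: 2.9
```

View pics/w6s.png

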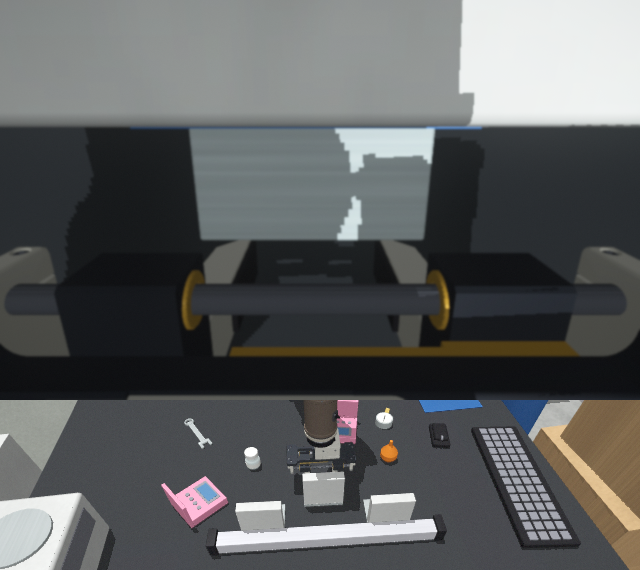

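Square to the fingers (toe edge level at row 240) and heading for the gap. Push on.

```bash
python3 -m inch '0.007 0 0 0 0.06;0.014 0 0 0 0.06;0.021 0 0 0 0.06;0.028 0 0 0 0.06;0.035 0 0 0 0.06'
python3 -m inch '0.007 0 0 0 0.06;0.014 0 0 0 0.06;0.021 0 0 0 0.06;0.028 0 0 0 0.06;0.035 0 0 0 0.06'
python3 -m inch '0.003 0 0 0 0.06;0.006 0 0 0 0.06;0.009 0 0 0 0.06;0.012 0 0 0 0.06;0.012 0 0 0 0.06'
python3 - <<'E'
from h import *
w=save("side","w7",(100,260,220,420),2.5); s=save("scene","s7",(200,320,200,440),2.0)
s=cv2.resize(s,(500,250))
cv2.imwrite("pics/w7s.png",np.vstack([w[:350],s]))
E
```

```text
clock: 10.0
position: [0.5557, 0.0569, 0.183]
ee_rot: [-3.139, 0.124, 0.004]
force: [-6.6, 0.2, 5.5]
width: 0.656
gripper_force: 3.4
clock: 10.5
position: [0.5906, 0.0542, 0.183]
ee_rot: [-3.139, 0.124, 0.004]
force: [-6.9, 0.6, 4.7]
width: 0.653
gripper_force: 3.4
clock: 11.0
position: [0.6029, 0.0531, 0.183]
ee_rot: [-3.139, 0.124, 0.002]
force: [-4.8, 0.0, 4.1]
width: 0.655
gripper_force: 2.4
```

View pics/w7s.png

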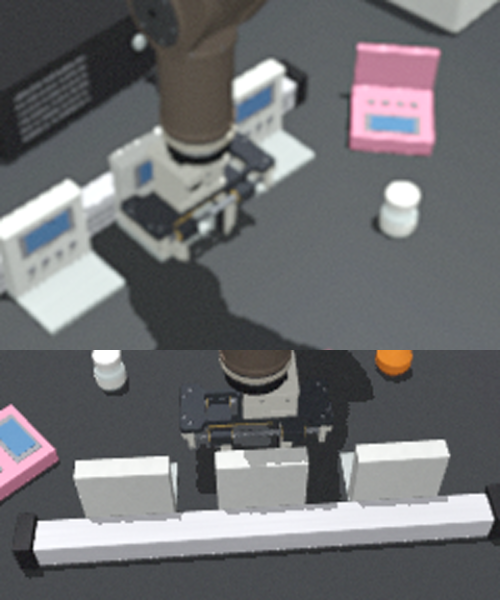

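Almost at the rail. In the scene view its back edge lies in line with its neighbours. Inch on until the force rises.

```bash
python3 -m inch '0.001 0 0 0 0.06;0.002 0 0 0 0.06;0.003 0 0 0 0.06'
python3 -m inch '0.001 0 0 0 0.06;0.002 0 0 0 0.06'
python3 -m inch '0.001 0 0 0 0.06;0.002 0 0 0 0.06'
```

```text
clock: 11.4
position: [0.6053, 0.0529, 0.1829]
ee_rot: [-3.139, 0.124, 0.003]
force: [-7.2, 1.0, 5.3]
width: 0.651
gripper_force: 3.9
clock: 11.6
position: [0.6074, 0.0528, 0.1829]
ee_rot: [-3.139, 0.124, 0.003]
force: [-7.7, 0.4, 6.2]
width: 0.655
gripper_force: 3.9
clock: 11.8
position: [0.6091, 0.0526, 0.1829]
ee_rot: [-3.139, 0.124, 0.004]
force: [-10.8, 1.0, 8.4]
width: 0.652
gripper_force: 5.4
```

```bash
python3 -m inch '0.001 0 0 0 0.06;0.002 0 0 0 0.06'
python3 -m inch '0.001 0 0 0 0.06;0.0015 0 0 0 0.06'
```

```text
clock: 12.0
position: [0.6099, 0.0526, 0.1826]
ee_rot: [-3.139, 0.124, 0.01]
force: [-16.3, 1.4, 13.6]
width: 0.653
gripper_force: 8.2
clock: 12.2
position: [0.6104, 0.0526, 0.1824]
ee_rot: [-3.139, 0.124, 0.014]
force: [-19.5, 0.8, 16.7]
width: 0.653
gripper_force: 9.9
```

It is pressed against the rail, force rising without travel. Back off and check.

```bash
python3 -m inch '-0.004 0 0 0 0.06;-0.015 0 0 0 0.06;-0.04 0 -0.01 0 0.06;-0.07 0 -0.05 0 0.06;-0.11 0 -0.1 0 0.06'
python3 -m inch '-0.03 0 -0.05 0 0.06;-0.05 0 -0.08 0 0.06;-0.05 0 -0.08 0 0.06'
python3 - <<'E'
from h import *
np.set_printoptions(precision=3,suppress=True)
w=save("wrist","w8"); s=save("scene","s8",(200,320,200,440),2.0)
cv2.imwrite("pics/w8s.png",np.vstack([w[:300],cv2.resize(s,(640,300))])); arm.get_image("side")
for cam in("wrist","scene","side"):
    for q in("readout","toe","left_readout","right_readout"):
        for r in arm.place_of(cam,q)[:3]:
            print(cam,q,round(r["conf"],2),np.round(r["point"]),onz(cam,r["point"],0))
E
```

```text
clock: 12.7
position: [0.5118, 0.0602, 0.2723]
ee_rot: [3.139, -0.125, 0.0]
force: [0.5, 0.2, 1.0]
width: 0.651
gripper_force: 0.0
clock: 13.0
position: [0.4619, 0.0641, 0.3563]
ee_rot: [-3.135, 0.124, -0.011]
force: [0.8, -0.4, 0.4]
width: 0.655
gripper_force: 0.0
wrist readout 0.74 [348. 241.] [0.265 0.168 0.   ]
wrist toe 0.8 [  2. 316.] [0.618 0.052 0.   ]
scene readout 0.95 [264. 180.] [ 0.593 -0.343  0.   ]
scene readout 0.94 [167. 343.] [0.261 0.178 0.   ]
scene readout 0.77 [284. 323.] [0.711 0.04  0.   ]
scene toe 0.96 [148. 340.] [0.154 0.186 0.   ]
scene toe 0.76 [245. 171.] [ 0.522 -0.376  0.   ]
scene toe 0.42 [277. 388.] [0.716 0.216 0.   ]
scene left_readout 0.56 [276. 388.] [0.713 0.216 0.   ]
side readout 0.9 [179. 278.] [0.71  0.047 0.   ]
side readout 0.84 [140. 374.] [ 0.6   -0.328  0.   ]
side readout 0.62 [285. 360.] [0.267 0.171 0.   ]
side toe 0.95 [265. 365.] [0.296 0.111 0.   ]
side toe 0.88 [118. 379.] [ 0.663 -0.446  0.   ]
side toe 0.78 [198. 297.] [0.607 0.063 0.   ]
side left_readout 0.84 [207. 237.] [ 0.717  0.214 -0.   ]
side right_readout 0.57 [155. 319.] [ 0.689 -0.132  0.   ]
side right_readout 0.5 [190. 377.] [ 0.442 -0.138  0.   ]
```

View pics/w8s.png

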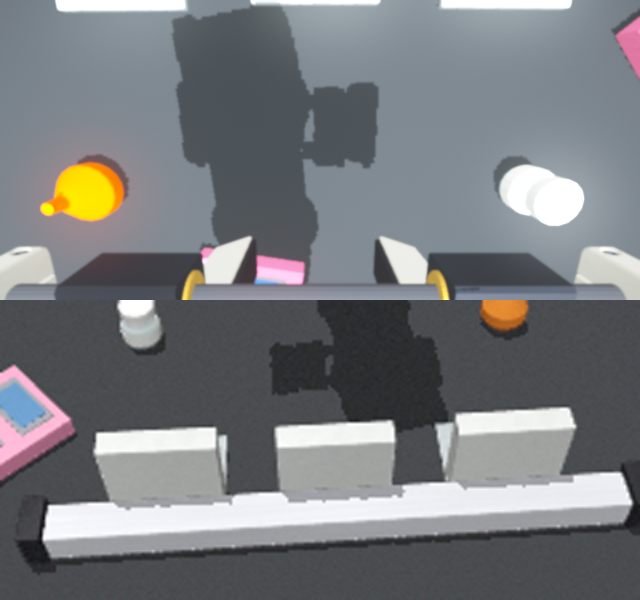

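The toe edge is at wrist row 3, in line with the neighbours at rows 10 and 7. In the scene view the readout stands upright and square against the rail, so I hand in.

```bash
python3 -m inch '0 0 0 0 0.06;0 0 0 0 0.06;0 0 0 0 0.06' | tail -3; python3 -c "
from cell import arm
print(arm.sign_off())"
```

```text
force: [-0.5, -0.2, -0.6]
width: 0.654
gripper_force: 0.0
the job is handed in; nothing more can be done
None
```

I tipped the readout onto its foot and pushed it along the table until it met the rail; the last pictures show it upright and square between its neighbours, which look unmoved, and the job is handed in at about 13 s, with no verdict returned.

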